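# Rack two printing blocks in the drying rack

## Robot

A 7-joint arm with a two-finger parallel gripper is mounted at the origin on the work surface. World frame = base frame: x ahead of the robot, y to its left, z up, the work surface at z = 0. Lengths are in m, angles in rad, forces in N, time in s.
With the tool pointing down it reaches from about 0.4 to 0.85 m from the base axis. Payload 10.4 kg.
Tool frame: the origin (TCP) lies between the finger pads; the fingertips stand 22 mm ahead of it and the grasp point (between the pads) lies 3 mm ahead of it; z points along the fingers, y is the line along which they close (so a half turn about z gives the same grasp; the last joint's range is limited). The gripper opens to 85 mm and grips with 20 to 120 N. Pads are 22 mm wide; open, the fingers measure 114 mm over their backs; the gripper's body (76 mm by 85 mm) begins 54 mm behind the grasp point. The pads swing forward as they close: fully open they stand 13 mm farther back than shut.
Start: joints at [1.095, 0.332, -0.065, 1.46, 0.022, 1.35, -0.088], TCP at [0.273, -0.562, 0.253] pointing down, gripper open.
Joint ranges: [-2.6, 2.6], [-0.5, 2.12], [-1.47, 1.34], [0.16, 2.42], [-1.27, 4.41], [0.06, 2.06], [-2.6, 2.6]. Speed limits (rad/s): [2.22, 2.22, 2.79, 2.79, 3.14, 3.14, 3.14].

## Interface

Orientations are given as a unit quaternion [x, y, z, w].
In Python, from workcell import manip, camera, ticket, boxes_of, outline_of gives the robot as it stands.
- The arm moves only by the tool carry_out, never from a script. Its argument "deltas" is a list of rows, each a list of 5 numbers: the shift along the tool's x, y, z as a fraction of full scale, then the turn about the tool's z as a fraction of full scale, then the opening, from -1 (shut) to 1 (fully open), so that 0 is half open. In form: [[tx, ty, tz, spin, gripper], ...]. A call has 1 to 20 rows; each row is the pose to reach, as a shift and turn from the pose commanded when the call began, along the tool's axes at that moment; what a row does not reach only later rows make up. Full scale, the value 1, is 150 mm for a shift and 30 degrees for a turn. A row lasts 1/8 s, in which the tool goes at most 62.5 mm and 10.7 degrees, less where a joint would pass 70% of its speed; a pose out of reach is approached as far as the arm can. A call with a number of a shift or a turn outside -1 to 1 is refused whole. A call with a gripper value outside its range is refused whole. The fingers move at their own pace and stop on an object; "force" is the grip in N (left out, the last holds). Time passes only in rows, so rows that repeat a pose let the fingers close. It gives the time, the measured TCP pose, the force, the opening and the grip force at its end, in the units of the state.
- manip.get_obs(): the state, without advancing time (a new reading comes with each control period).
- camera(name): name is "scene" or "top" or "wrist"; returns a dict with "img" (400x640x3 uint8, red, green, blue), "depth" (400x640 float32, m along the optical axis (not along the pixel's ray), 0 where there is no reading), "vertical_fov" (degrees; the focal length in pixels is half the picture's height over the tangent of half this angle, whatever the lens; pixels are square), "cx", "cy" (the principal point, pixels), "R" (3x3) and "t" (3): a world point X has camera coordinates R X + t. Camera axes: x right, y down, z forward; pixel columns grow to the right and rows downward; lengths in m; the calibration is good to about 2 mm. The wrist camera is an equidistant fisheye: a pixel r from the principal point sees the ray r / f radians off the axis. A picture is of the moment at which its call begins.
- ticket.hand_in(): hands the job in; it is judged then, once.
Trained networks look in a picture, given as the dict that the camera call returned (one of the last four; its "shot" number tells which), for a name from the list of things; names that differ only in an ending like _2 or _b are one class to them, and where a whole thing is asked for, a point or a joint stands for the part that bears it (a point fixed in the world has none). Each returns a list of dicts, best first, with "conf" (0 to 1); they miss things now and then, are a little off and sometimes report something else, mostly with a low value. They report only what shows in the picture. A call takes as long as a camera call.
- boxes_of(query, picture): "position" ([x, y, z] in m, in world coordinates, good to about 4 mm: the middle of the surface that is visible of it).
- outline_of(query, picture): "region" (400x640 bool, what is visible of it).
The state is a dict: "clock": time; "joint_pos": joint angles; "joint_velocities": joint speeds; "tau": joint torques, N m; "position": TCP position; "ee_rot": TCP orientation; "ft_force": force on the tool from outside, world axes, zero at the start; "torque": the same for the moment, N m; "grip_width": opening from 0.0 (shut) to 1.0 (fully open); "grasp_force": force on a finger pad.
Only numpy, scipy, OpenCV 4.12 (cv2) and the standard library are available. Lean on these libraries where they do the work, as an engineer would, in place of code of your own. Each camera call takes 0.05 s, during which the arm holds its last target. There are 200 camera calls.

## Task

Two freshly washed relief-printing blocks stand in slotted wooden feet on the studio table. Slide each one edgewise down into its own pair of guides in the metal drying rack, the tall block between the tall posts and the low block between the low posts, until it sits fully home on the rack's floor; lower them all the way rather than letting them drop, and leave everything else on the table where it stands.

Things in the scene. Friction and masses are not known exactly. Their poses are not given: they have to be found in the camera images.
- block_tall: Tall printing block: flat plywood board with a thin grey carved face on its +x side, 9 mm thick (own x), 120 mm wide (own y), 160 mm high (own z), about 0.13 to 0.27 kg. Origin: centre of its lower edge face. Either way round will do. It starts upright in foot_b's slot, lower edge 8 mm above the table, up to 10 mm off the foot's centre along the slot.
- block_low: Low printing block: the same kind of board, 9 mm thick (own x), 120 mm wide (own y), 95 mm high (own z), about 0.08 to 0.17 kg. Origin: centre of its lower edge face. Either way round will do. It starts upright in foot_a's slot, as the tall one in foot_b's.
- foot_a: Fixed light-wood foot holding the low block at the start: 70 mm (x) by 90 mm (y) by 30 mm high, origin at the centre of its underside, with a slot 12 mm wide and 22 mm deep along its y through the middle, open at both ends and above.
- foot_b: Fixed light-wood foot, the same as foot_a, holding the tall block at the start.
- rack: Fixed drying rack: grey base plate 88 mm (x) by 156 mm (y), 10 mm thick, origin under its centre, with aluminium guides. Two lanes 34 mm apart, each a pair of upright U-channels facing each other along y that take a block's side edges: low posts at own x = -17 mm, tall posts at +17 mm. Place and yaw vary widely; rack and feet may exchange places.
- low_seat (a point): Middle of the low-post lane on the rack's floor, 10 mm above the table; axes as the rack's; the low block's origin lies here when home. In both lanes the channel gap is 12 mm in x, cheeks are 4 mm thick, 18 mm long in y, channel backs 124 mm apart, 96 mm open between. Guides end 70 mm above the table, then 6 mm of sloping lips widen the gap by 5 mm a side.
- tall_seat (a point): Middle of the tall-post lane on the rack's floor, 10 mm above the table; axes as the rack's; the tall block's origin lies here when home. Guides end 105 mm above the table, then the same lips. Seated tops lie 170 mm (tall) and 105 mm (low) above the table; with both blocks in, only 25 mm is free between them.
- ink_jar: Loose bystander: glass jar with a black lid, 56 mm across, 75 mm high, origin under its centre. Leave alone.
- brayer: Loose bystander: ink roller lying down, 36 mm high; rubber roll 100 mm long along its y with a wooden handle reaching 110 mm to its +x; origin under the roll's middle. Leave alone.
- mug: Loose bystander: white mug, 72 mm across, 85 mm high, handle to its +y, origin under its centre. Leave alone.
- pump_bottle: Loose bystander: clear soap bottle with a white pump, 66 mm across, 160 mm high (the tallest loose bystander), origin under its centre. Leave alone.
- ink_can: Loose bystander: steel can with a paper label, 74 mm across, 90 mm high, origin under its centre. Leave alone.
- tape_roll: Loose bystander: empty brown tape core lying flat, 90 mm across, 30 mm high, origin under its centre. Leave alone.
- burnisher: Loose bystander: round dark-wood hand burnisher, 72 mm disc with a knob, 66 mm high, origin under its centre. Leave alone.

How it is judged:
At the end, for the whole second after the job is handed in: Both blocks stand released and at rest in their own lanes (low in low-post, tall in tall-post): origins within 4 mm of the seat point across the lane and in height, 6 mm along it; upright within 0.1 rad, parallel to the lane within 0.12 rad (x of block_low in the frame of low_seat between -0.004 and 0.004 m and y of block_low in the frame of low_seat between -0.006 and 0.006 m and z of block_low in the frame of low_seat between -0.004 and 0.004 m and angle between the x axis of block_low and the x axis of low_seat, either way round below 0.12 rad and angle between each of block_low, block_tall's own z axis and vertical below 0.1 rad and linear speed of each of block_low, block_tall below 0.02 m/s and x of block_tall in the frame of tall_seat between -0.004 and 0.004 m and y of block_tall in the frame of tall_seat between -0.006 and 0.006 m and z of block_tall in the frame of tall_seat between -0.004 and 0.004 m and angle between the x axis of block_tall and the x axis of tall_seat, either way round below 0.12 rad); the robot touches nothing.
It fails at once if a bystander is moved by more than 30 mm or tipped by more than 0.5 rad (distance of any of ink_jar, brayer, mug, pump_bottle, ink_can, tape_roll, burnisher from where it was at the start of the episode above 0.03 m or angle between any of ink_jar, brayer, mug, pump_bottle, ink_can, tape_roll, burnisher's own z axis and vertical above 0.5 rad).
It fails at once if a block drops down in its guides (over 0.45 m/s) ((x of block_low in the frame of low_seat between -0.012 and 0.012 m and y of block_low in the frame of low_seat between -0.012 and 0.012 m and z of block_low in the frame of low_seat below 0.055 m and linear speed of block_low above 0.45 m/s) or (x of block_tall in the frame of tall_seat between -0.012 and 0.012 m and y of block_tall in the frame of tall_seat between -0.012 and 0.012 m and z of block_tall in the frame of tall_seat below 0.09 m and linear speed of block_tall above 0.45 m/s)).
It also fails if it takes over 72 s, if anything falls off the work surface, if the arm or the gripper's body presses on something with over 40 N, if the wrist force passes 120 N, or if a joint passes its speed limit or range.

## Working session

There is one attempt and no reset: what is moved stays moved. The work goes in short steps, Python scripts to look and compute and a tool call to move; the robot and the scene stay as the last step left them, time stands still between calls to the robot, and variables do not carry over. Pictures are saved under pics/ and viewed, at most 10 in all, crops included, and the job is handed in when it is done.

Besides the shell and the picture viewer there is one more tool, called after ">>>" as name([rows], argument=value, ...), one row to a line, values as JSON. carry_out: Moves the arm, as the interface text tells. Its arguments: {"type":"object","properties":{"deltas":{"type":"array","items":{"type":"array","items":{"type":"number"}}},"force":{"type":"number"}},"required":["deltas"]}

```bash
mkdir -p pics; ls; cat > h.py <<'E'
import numpy as np, cv2
from workcell import manip, camera, ticket, boxes_of, outline_of
from scipy.spatial.transform import Rotation as Ro
def pts(c):
    d=c["depth"]; h,w=d.shape; f=h/2/np.tan(np.radians(c["vertical_fov"])/2)
    v,u=np.mgrid[:h,:w].astype(float); X=(u-c["cx"])/f; Y=(v-c["cy"])/f
    P=np.stack([X*d,Y*d,d],-1)
    return (P-c["t"])@c["R"]
def save(c,n): cv2.imwrite("pics/"+n,c["img"][:,:,::-1])
E
python3 - <<'E'
from h import *
o=manip.get_obs(); print(o["clock"],o["position"],o["ee_rot"],o["joint_pos"],o["grip_width"])
for n in ["top","scene"]:
    c=camera(n); save(c,n+"0.png"); print(n,c["t"],-c["R"].T@c["t"],c["vertical_fov"])
    for q in ["block_tall","block_low","foot_a","rack","ink_jar","brayer","mug","pump_bottle","ink_can","tape_roll","burnisher"]:
        print(q,[(np.round(b["position"],3),round(b["conf"],2)) for b in boxes_of(q,c)][:3])
E
```

```text
pics
0.0 [ 0.27326991 -0.56170717  0.25249526] [ 9.74478469e-01  2.24479838e-01 -1.89983027e-04 -6.92919967e-04] [ 1.0953889   0.33288483 -0.06467907  1.46096747  0.02158566  1.34987208
 -0.08848747] 1.0036687825682495
top [0.01169761 0.5514915  1.07719773] [ 0.33193285 -0.01648815  1.16369386] 48.77578617400583
block_tall [(array([ 0.597, -0.006,  0.126]), 0.85)]
block_low [(array([ 0.445, -0.36 ,  0.078]), 0.9)]
foot_a [(array([0.58 , 0.003, 0.026]), 0.85), (array([ 0.446, -0.35 ,  0.03 ]), 0.83), (array([0.475, 0.305, 0.01 ]), 0.33)]
rack [(array([0.476, 0.304, 0.009]), 0.64)]
ink_jar [(array([ 0.539, -0.413,  0.077]), 0.84)]
brayer [(array([ 0.682, -0.082,  0.03 ]), 0.7)]
mug [(array([0.589, 0.273, 0.042]), 0.62), (array([0.374, 0.137, 0.109]), 0.38)]
pump_bottle [(array([0.375, 0.141, 0.11 ]), 0.81)]
ink_can [(array([ 0.357, -0.126,  0.093]), 0.64), (array([ 0.595, -0.01 ,  0.126]), 0.47)]
tape_roll [(array([0.681, 0.208, 0.03 ]), 0.84)]
burnisher [(array([ 0.682, -0.228,  0.017]), 0.84), (array([ 0.596, -0.01 ,  0.126]), 0.65), (array([0.59 , 0.275, 0.042]), 0.4)]
scene [-0.436
[... 172 characters left out ...]
, 0.33)]
block_low [(array([ 0.455, -0.368,  0.071]), 0.58), (array([ 0.472, -0.376,  0.034]), 0.28)]
foot_a [(array([ 0.615, -0.025,  0.033]), 0.57), (array([ 0.47 , -0.374,  0.03 ]), 0.55)]
rack [(array([0.488, 0.298, 0.014]), 0.55)]
ink_jar [(array([ 0.553, -0.417,  0.074]), 0.58)]
brayer [(array([ 0.692, -0.081,  0.027]), 0.88)]
mug [(array([0.591, 0.257, 0.058]), 0.66)]
pump_bottle [(array([0.683, 0.206, 0.027]), 0.37)]
ink_can [(array([ 0.609, -0.028,  0.032]), 0.69), (array([ 0.374, -0.135,  0.081]), 0.6), (array([ 0.456, -0.367,  0.074]), 0.36)]
tape_roll [(array([0.685, 0.205, 0.027]), 0.7), (array([ 0.614, -0.029,  0.034]), 0.34)]
burnisher [(array([ 0.698, -0.24 ,  0.02 ]), 0.91)]
```

View pics/top0.png

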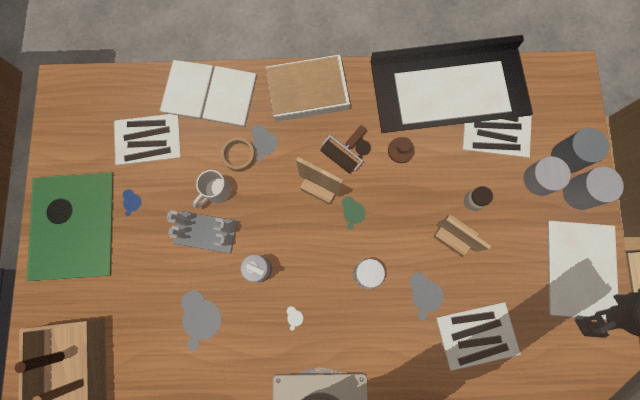

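```bash
cat >> h.py <<'E'
def rect(P):
    r=cv2.minAreaRect(P[:,:2].astype(np.float32)); b=cv2.boxPoints(r)
    e1,e2=b[1]-b[0],b[2]-b[1]
    L,S=(e1,e2) if np.hypot(*e1)>np.hypot(*e2) else (e2,e1)
    return np.round(r[0],4),np.round([np.hypot(*L),np.hypot(*S)],4),round(float(np.degrees(np.arctan2(L[1],L[0])))%180,1)
E
python3 - <<'E'
from h import *
for n in ["top","scene"]:
    c=camera(n); W=pts(c)
    def sel(x,y,r,z0,z1):
        m=(np.hypot(W[...,0]-x,W[...,1]-y)<r)&(W[...,2]>z0)&(W[...,2]<z1)&(c["depth"]>0); return W[m]
    for nm,a in dict(tall=(.597,-.006,.09,.155,.18),low=(.445,-.36,.07,.09,.12),footb=(.597,-.006,.075,.024,.034),foota=(.445,-.36,.075,.024,.034),base=(.476,.304,.1,.005,.014),tallposts=(.476,.304,.1,.1,.12),lowposts=(.476,.304,.1,.066,.08)).items():
        P=sel(*a); print(n,nm,len(P),rect(P) if len(P)>3 else "", np.round(np.median(P[:,2]),4) if len(P) else "")
    if n=="top":
        P=sel(.476,.304,.1,.098,.12); 
        np.set_printoptions(suppress=True); lab=cv2.kmeans(P[:,:2].astype(np.float32),2,None,(3,50,1e-5),3,0); print(lab[2])
        P=sel(.476,.304,.1,.06,.08);lab=cv2.kmeans(P[:,:2].astype(np.float32),2,None,(3,50,1e-5),3,0); print(lab[2])
E
```

```text
top tall 250 (array([ 0.5962, -0.0108]), array([0.1197, 0.0104], dtype=float32), 60.9) 0.1671
top low 264 (array([ 0.4498, -0.3649]), array([0.1195, 0.0103], dtype=float32), 52.8) 0.1017
top footb 412 (array([ 0.5913, -0.017 ]), array([0.111 , 0.0991], dtype=float32), 114.1) 0.0293
top foota 561 (array([ 0.4502, -0.3641]), array([0.1176, 0.0707], dtype=float32), 53.0) 0.0295
top base 1507 (array([0.4904, 0.3024]), array([0.1801, 0.1677], dtype=float32), 101.8) 0.0092
top tallposts 147 (array([0.4925, 0.2929]), array([0.1402, 0.0282], dtype=float32), 79.6) 0.1083
top lowposts 236 (array([0.5089, 0.2893]), array([0.1402, 0.1287], dtype=float32), 79.4) 0.0727
[[0.50437665 0.35092872]
 [0.48174188 0.2343066 ]]
[[0.5105241  0.32607022]
 [0.45597437 0.2381465 ]]
scene tall 247 (array([ 0.5966, -0.0112]), array([0.1211, 0.0152], dtype=float32), 61.0) 0.1665
scene low 265 (array([ 0.4495, -0.365 ]), array([0.1198, 0.0139], dtype=float32), 53.0) 0.1019
scene footb 299 (array([ 0.6113, -0.0203]), array([0.1188, 0.0383], dtype=float32), 58.7) 0.0304
scene foota 382 (array([ 0.4651, -0.3764]), array([0.1201, 0.0347], dtype=float32), 53.0) 0.03
scene base 583 (array([0.4708, 0.3029]), array([0.1948, 0.1725], dtype=float32), 121.8) 0.0102
scene tallposts 87 (array([0.4924, 0.2941]), array([0.1413, 0.0293], dtype=float32), 77.9) 0.1091
scene lowposts 162 (array([0.5075, 0.29  ]), array([0.1394, 0.1301], dtype=float32), 80.2) 0.0733
```

View pics/scene0.png

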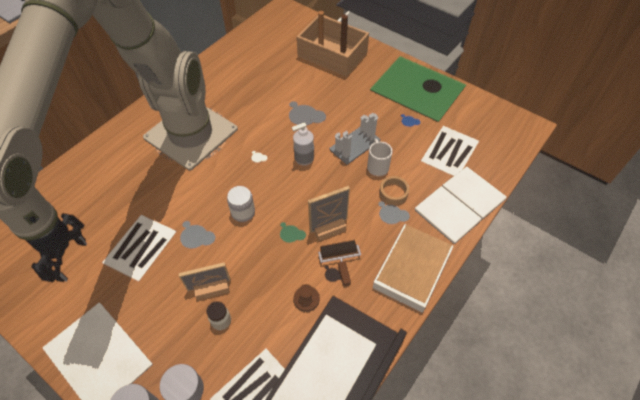

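Top view: rack near (203,231), with the mug at (210,185) beside it; tall block near (320,178), low block near (463,235). The scene view agrees. Next I refine the rack in its own frame and plan the first approach.

```bash
cat >> h.py <<'E'
def plan(x,y,z,yaw):
    o=manip.get_obs(); p=o["position"]; R=Ro.from_quat(o["ee_rot"]).as_matrix()
    y0=np.degrees(np.arctan2(R[1,0],R[0,0])); d=R.T@(np.array([x,y,z])-p)
    print("t",round(o["clock"],2),"pos",np.round(p,4),"yaw",round(y0,2),"tilt",np.round(R[2,:2],4),"F",np.round(o["ft_force"],1),"w",round(o["grip_width"],3),"g",round(o["grasp_force"],1))
    print("frac",np.round(d/.15,3),"spin",round(-((yaw-y0+180)%360-180)/30,3))
E
python3 - <<'E'
from h import *
for n in ["top","scene"]:
    c=camera(n); W=pts(c)[c["depth"]>0]
    a=np.radians(-10.5); C=np.array([.4757,.2963]); D=W[:,:2]-C
    u=D@[np.cos(a),np.sin(a)]; v=D@[-np.sin(a),np.cos(a)]
    for nm,z0,z1,u0,u1 in [("base",.006,.014,-.06,.06),("low",.066,.082,-.05,0),("tall",.1,.118,0,.05)]:
        m=(W[:,2]>z0)&(W[:,2]<z1)&(u>u0)&(u<u1)&(abs(v)<.1)
        print(n,nm,m.sum(),"u",np.round(np.percentile(u[m],[0,2,98,100]),4),"v",np.round(np.percentile(v[m],[0,2,98,100]),4),rect(W[m]))
plan(.4498,-.365,.20,53)
E
```

```text
top base 1397 u [-0.0439 -0.0422  0.0429  0.0575] v [-0.0882 -0.076   0.0709  0.0998] (array([0.4769, 0.3027]), array([0.1905, 0.0997], dtype=float32), 84.7)
top low 141 u [-0.0305 -0.0301 -0.0032 -0.0025] v [-0.0702 -0.0691  0.0684  0.0703] (array([0.4593, 0.2994]), array([0.1405, 0.0278], dtype=float32), 79.1)
top tall 146 u [0.0032 0.0041 0.0306 0.0315] v [-0.0698 -0.069   0.0688  0.0697] (array([0.4928, 0.2931]), array([0.1395, 0.028 ], dtype=float32), 79.3)
scene base 515 u [-0.0582 -0.0444  0.0436  0.0531] v [-0.0965 -0.0789  0.0729  0.0928] (array([0.4732, 0.2948]), array([0.1899, 0.1108], dtype=float32), 79.0)
scene low 78 u [-0.0313 -0.0309 -0.004  -0.0032] v [-0.0715 -0.0692  0.0685  0.07  ] (array([0.4583, 0.2987]), array([0.1415, 0.0281], dtype=float32), 79.8)
scene tall 89 u [0.0011 0.0023 0.0292 0.0305] v [-0.0725 -0.0692  0.0681  0.0685] (array([0.4909, 0.2914]), array([0.1411, 0.0281], dtype=float32), 78.9)
t 1.4 pos [ 0.2735 -0.562   0.2533] yaw 25.95 tilt [0.     0.0001] F [ 0.6  0.6 -0.4] w 1.002 g 0.0
frac [ 1.632 -0.667  0.356] spin -0.902
```

>>> carry_out([
  [0.3, -0.1, 0, -0.2, 0.3],
  [0.6, -0.25, 0, -0.5, 0.3],
  [0.9, -0.4, 0, -0.75, 0.3],
  [1, -0.55, 0, -0.9, 0.3],
  [1, -0.667, 0, -0.9, 0.3],
  [1, -0.667, 0, -0.9, 0.3],
], force=60)

```text
clock: 2.15
position: [0.3646, -0.4058, 0.2537]
ee_rot: [0.895, 0.446, -0.0, 0.0]
ft_force: [0.0, -0.1, 0.0]
grip_width: 0.651
grasp_force: 0.0
```

```bash
python3 -c "
from h import *
plan(.4498,-.365,.20,53)"
```

```text
t 2.15 pos [ 0.3646 -0.4058  0.2537] yaw 52.99 tilt [-0.0004  0.0005] F [ 0.  -0.1  0. ] w 0.651 g 0.0
frac [0.56  0.29  0.358] spin -0.0
```

>>> carry_out([
  [0.3, 0.15, 0, 0, 0.3],
  [0.56, 0.29, 0.1, 0, 0.3],
  [0.56, 0.29, 0.35, 0, 0.3],
  [0.56, 0.29, 0.35, 0, 0.3],
  [0.56, 0.29, 0.35, 0, 0.3],
])

```text
clock: 2.78
position: [0.4498, -0.3669, 0.202]
ee_rot: [0.896, 0.445, 0.0, 0.001]
ft_force: [0.8, -0.9, 0.5]
grip_width: 0.649
grasp_force: 0.0
```

```bash
python3 -c "
from h import *
plan(.4498,-.365,.092,53)
c=camera('wrist'); save(c,'w1.png')
c=camera('top'); W=pts(c); m=(np.hypot(W[...,0]-.45,W[...,1]+.365)<.07)&(W[...,2]>.09)&(W[...,2]<.115); print(m.sum(), rect(W[m]))"
```

```text
t 2.77 pos [ 0.4498 -0.3669  0.202 ] yaw 52.85 tilt [-0.0003  0.0012] F [ 0.8 -0.9  0.5] w 0.649 g 0.0
frac [ 0.01  -0.008  0.734] spin -0.005
157 (array([ 0.4497, -0.3648]), array([0.1198, 0.0098], dtype=float32), 52.7)
```

View pics/w1.png

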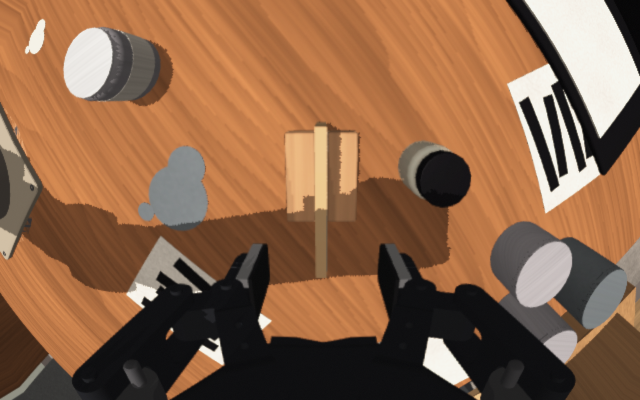

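The wrist view shows the low block's top edge at column 320, midway between the fingertips (about 258 and 392), and the jar is clear at (435,175). I'll descend and grip.

>>> carry_out([
  [0, 0, 0.25, 0, 0.3],
  [0.01, 0, 0.5, 0, 0.3],
  [0.01, 0, 0.73, 0, 0.3],
  [0.01, 0, 0.73, 0, 0.3],
  [0.01, 0, 0.73, 0, 0.3],
  [0.01, 0, 0.73, 0, -1],
  [0.01, 0, 0.73, 0, -1],
  [0.01, 0, 0.73, 0, -1],
  [0.01, 0, 0.73, 0, -1],
  [0.01, 0, 0.73, 0, -1],
  [0.01, 0, 0.73, 0, -1],
  [0.01, 0, 0.73, 0, -1],
  [0.01, 0, 0.73, 0, -1],
], force=60)

```text
clock: 4.5
position: [0.4511, -0.3647, 0.0922]
ee_rot: [0.895, 0.446, 0.0, 0.0]
ft_force: [-1.4, 0.5, 6.1]
grip_width: 0.103
grasp_force: 59.3
```

```bash
python3 -c "
from h import *
plan(.4498,-.365,.27,53)"
```

```text
t 4.5 pos [ 0.4511 -0.3647  0.0922] yaw 52.94 tilt [-0.0002  0.001 ] F [-1.4  0.5  6.1] w 0.103 g 59.3
frac [-0.007 -0.004 -1.185] spin -0.002
```

Gripped (9 mm wide). Lift slowly out of the slot.

>>> carry_out([
  [0, 0, -0.1, 0, -1],
  [0, 0, -0.25, 0, -1],
  [0, 0, -0.5, 0, -1],
  [0, 0, -0.8, 0, -1],
  [0, 0, -1, 0, -1],
  [0, 0, -1, 0, -1],
  [0, 0, -1, 0, -1],
])

```text
clock: 5.38
position: [0.4505, -0.3642, 0.2409]
ee_rot: [0.895, 0.446, -0.0, -0.0]
ft_force: [0.2, -0.9, -0.5]
grip_width: 0.097
grasp_force: 58.6
```

```bash
python3 -c "
from h import *
plan(.459,.2994,.29,79.3)"
```

```text
t 5.38 pos [ 0.4505 -0.3642  0.2409] yaw 52.95 tilt [-0.0001 -0.0007] F [ 0.2 -0.9 -0.5] w 0.097 g 58.6
frac [ 3.565 -2.62  -0.326] spin -0.878
```

>>> carry_out([
  [0.15, -0.11, -0.33, 0, -1],
  [0.4, -0.29, -0.33, 0, -1],
  [0.65, -0.48, -0.33, 0, -1],
  [0.95, -0.7, -0.33, 0, -1],
  [0.95, -0.7, -0.33, 0, -1],
])

```text
clock: 6.0
position: [0.4531, -0.1829, 0.2902]
ee_rot: [0.894, 0.449, -0.0, -0.001]
ft_force: [-0.6, -1.7, -1.1]
grip_width: 0.097
grasp_force: 58.9
```

>>> carry_out([
  [0.25, -0.18, 0, 0, -1],
  [0.5, -0.37, 0, 0, -1],
  [0.75, -0.55, 0, 0, -1],
  [0.95, -0.7, 0, 0, -1],
  [0.95, -0.7, 0, 0, -1],
])

```text
clock: 6.62
position: [0.4547, -0.0083, 0.2902]
ee_rot: [0.894, 0.448, -0.0, -0.0]
ft_force: [-0.9, -0.9, -1.0]
grip_width: 0.093
grasp_force: 58.8
```

>>> carry_out([
  [0.25, -0.18, 0, -0.1, -1],
  [0.5, -0.37, 0, -0.3, -1],
  [0.75, -0.55, 0, -0.5, -1],
  [0.95, -0.7, 0, -0.7, -1],
  [0.95, -0.7, 0, -0.87, -1],
  [0.95, -0.7, 0, -0.87, -1],
])

```text
clock: 7.38
position: [0.4574, 0.1652, 0.29]
ee_rot: [0.772, 0.636, -0.001, -0.0]
ft_force: [0.6, -0.1, -0.8]
grip_width: 0.1
grasp_force: 58.9
```

```bash
python3 -c "
from h import *
plan(.459,.2994,.29,79.3)"
```

```text
t 7.38 pos [0.4574 0.1652 0.29  ] yaw 78.94 tilt [-0.0007 -0.0014] F [ 0.6 -0.1 -0.8] w 0.1 g 58.9
frac [ 0.88  -0.161 -0.   ] spin -0.012
```

>>> carry_out([
  [0.25, -0.04, 0, 0, -1],
  [0.5, -0.08, 0, 0, -1],
  [0.75, -0.12, 0, 0, -1],
  [0.88, -0.161, 0, -0.012, -1],
  [0.88, -0.161, 0.3, -0.012, -1],
  [0.88, -0.161, 0.3, -0.012, -1],
  [0.88, -0.161, 0.3, -0.012, -1],
])

```text
clock: 8.25
position: [0.4593, 0.2999, 0.2468]
ee_rot: [0.77, 0.638, 0.0, 0.0]
ft_force: [-0.3, 0.2, -0.8]
grip_width: 0.094
grasp_force: 58.7
```

```bash
cat >> h.py <<'E'
def rackfit(c,cx=.476,cy=.2963,yaw=-10.7):
    "heights/extents of things in the rack frame"
    W=pts(c)[c["depth"]>0]; a=np.radians(yaw); D=W[:,:2]-[cx,cy]
    return D@[np.cos(a),np.sin(a)],D@[-np.sin(a),np.cos(a)],W
E
python3 - <<'E'
from h import *
plan(.459,.2994,.25,79.3)
for n in ["top","scene"]:
    c=camera(n); save(c,n+"1.png")
    u,v,W=rackfit(c)
    for nm,z0,z1,u0,u1 in [("blockband",.14,.165,-.05,.02),("blk2",.165,.185,-.05,.02),("blktop",.225,.26,-.05,.02),("low",.066,.08,-.05,0),("tall",.1,.118,0,.05)]:
        m=(W[:,2]>z0)&(W[:,2]<z1)&(u>u0)&(u<u1)&(abs(v)<.09)
        if m.sum()>5: print(n,nm,m.sum(),"u",np.round(np.percentile(u[m],[1,50,99]),4),"v",np.round(np.percentile(v[m],[0,1,99,100]),4),rect(W[m]))
c=camera("wrist"); save(c,"w2.png")
E
```

```text
t 8.25 pos [0.4593 0.2999 0.2468] yaw 79.25 tilt [0.0001 0.0005] F [-0.3  0.2 -0.8] w 0.094 g 58.7
frac [-0.004 -0.001 -0.021] spin -0.002
top blk2 30 u [-0.0211 -0.0208 -0.0125] v [-0.0623 -0.0623  0.0036  0.0041] (array([0.4502, 0.2712]), array([0.0667, 0.0083], dtype=float32), 86.6)
top blktop 187 u [-0.0225 -0.0163 -0.0007] v [-0.0621 -0.0617 -0.0031 -0.0015] (array([0.4534, 0.2685]), array([0.0596, 0.0242], dtype=float32), 65.8)
top low 66 u [-0.0304 -0.0161 -0.0033] v [-0.0707 -0.0706 -0.0486 -0.0484] (array([0.4487, 0.2409]), array([0.0275, 0.0215], dtype=float32), 172.8)
top tall 67 u [0.0031 0.0199 0.0308] v [-0.0704 -0.0696  0.0497  0.0511] (array([0.4889, 0.2839]), array([0.121, 0.028], dtype=float32), 81.6)
scene blockband 10 u [-0.0207 -0.0147 -0.0135] v [-0.059  -0.0583  0.0478  0.0488] (array([0.4595, 0.2942]), array([0.108 , 0.0058], dtype=float32), 76.9)
scene blk2 132 u [-0.0206 -0.0134 -0.0098] v [-0.0623 -0.0618  0.0568  0.0578] (array([0.4629, 0.2964]), array([0.12  , 0.0121], dtype=float32), 76.4)
scene blktop 227 u [-0.0325 -0.0129  0.0012] v [-0.0627 -0.0624  0.0503  0.0557] (array([0.4604, 0.2957]), array([0.1181, 0.0357], dtype=float32), 82.7)
scene low 69 u [-0.0323 -0.0227 -0.005 ] v [-0.0705 -0.0691  0.0682  0.0691] (array([0.4576, 0.299 ]), array([0.1396, 0.0276], dtype=float32), 79.9)
scene tall 97 u [0.0022 0.013  0.0303] v [-0.0685 -0.068   0.0687  0.0689] (array([0.4927, 0.2933]), array([0.1375, 0.0298], dtype=float32), 79.1)
```

View pics/w2.png

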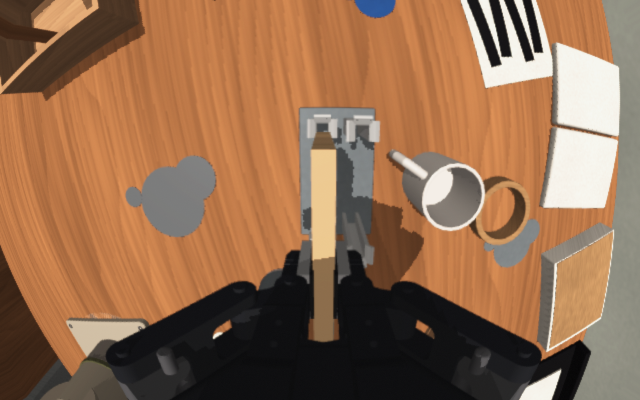

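View pics/scene1.png

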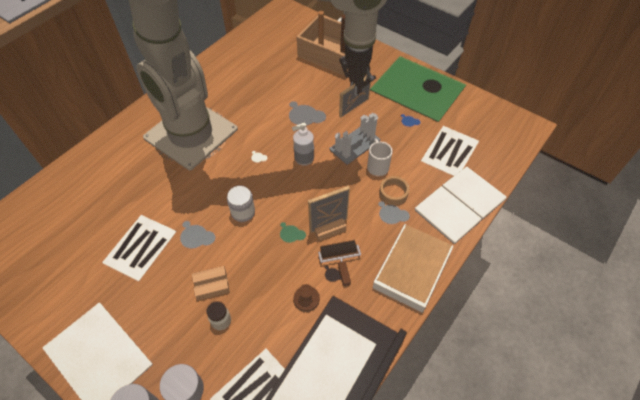

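Wrist view: the block hangs over the low lane, its edge near column 323 and the far low post at (322,125). The scene view confirms it. The block sits about 2 mm low along the lane, so I'll check its yaw and tilt.

```bash
cat >> h.py <<'E'
def face(z0,z1,uc,zp0,zp1,c=None):
    "held/standing block from the scene camera: face plane + extents in rack frame"
    c=c or camera("scene"); u,v,W=rackfit(c)
    m=(W[:,2]>z0)&(W[:,2]<z1)&(abs(u-uc)<.015)&(abs(v)<.09)
    U,V,Z=u[m],v[m],W[m,2]
    for _ in range(4):
        A=np.c_[V,Z-Z.mean(),np.ones(len(V))]; k=np.linalg.lstsq(A,U,rcond=None)[0]; r=U-A@k; g=abs(r)<max(.0015,2*np.median(abs(r))); U,V,Z=U[g],V[g],Z[g]
    print("n",len(U),"yaw err deg(world)",round(-np.degrees(k[0]),2),"lean deg",round(np.degrees(k[1]),2),"u mid",round(k[2],4))
    for a in np.linspace(z0,z1,5)[:-1]:
        s=(Z>a)&(Z<a+(z1-z0)/4)
        if s.sum()>3: print(" z",round(a,3),"v",np.round(np.percentile(V[s],[1,99]),4))
    m=(W[:,2]>zp0)&(W[:,2]<zp1)&(abs(u-uc)<.017)&(abs(v)<.09); print("posts v",np.round(np.percentile(v[m],[1,99]),4),"u",np.round(np.percentile(u[m],[1,99]),4))
E
python3 -c "
from h import *
face(.168,.215,-.013,.066,.08)"
```

```text
n 192 yaw err deg(world) -0.63 lean deg 0.87 u mid -0.0133
 z 0.168 v [-0.0606  0.0552]
 z 0.18 v [-0.0585  0.0562]
 z 0.192 v [-0.0569  0.0572]
 z 0.203 v [-0.0615  0.056 ]
posts v [-0.0696  0.0684] u [-0.0299 -0.0028]
```

>>> carry_out([
  [0.012, 0.006, 0.15, 0, -1],
  [0.012, 0.006, 0.3, 0, -1],
  [0.012, 0.006, 0.45, 0, -1],
  [0.012, 0.006, 0.53, 0, -1],
  [0.012, 0.006, 0.57, 0, -1],
  [0.012, 0.006, 0.61, 0, -1],
  [0.012, 0.006, 0.65, 0, -1],
  [0.012, 0.006, 0.65, 0, -1],
])

```text
clock: 9.45
position: [0.4595, 0.3023, 0.1481]
ee_rot: [0.769, 0.639, -0.0, 0.0]
ft_force: [0.2, -1.1, -0.8]
grip_width: 0.091
grasp_force: 58.9
```

```bash
python3 -c "
from h import *
plan(.459,.2994,.0945,79.3)
face(.085,.12,-.013,.05,.065)"
```

```text
t 9.45 pos [0.4595 0.3023 0.1481] yaw 79.41 tilt [-0.0003 -0.0002] F [ 0.2 -1.1 -0.8] w 0.091 g 58.9
frac [-0.019 -0.     0.357] spin 0.004
n 134 yaw err deg(world) 0.19 lean deg -0.74 u mid -0.0129
 z 0.085 v [-0.0585  0.0564]
 z 0.094 v [-0.0582  0.0579]
 z 0.103 v [-0.0595  0.0596]
 z 0.111 v [-0.0601  0.059 ]
posts v [-0.0683  0.064 ] u [-0.0288 -0.0055]
```

No contact force and the block is inside the guides. I'll lower it the rest of the way.

>>> carry_out([
  [0, 0, 0.06, 0, -1],
  [0, 0, 0.12, 0, -1],
  [0, 0, 0.18, 0, -1],
  [0, 0, 0.24, 0, -1],
  [0, 0, 0.3, 0, -1],
  [0, 0, 0.33, 0, -1],
  [0, 0, 0.35, 0, -1],
  [0, 0, 0.355, 0, -1],
  [0, 0, 0.355, 0, -1],
])

```text
clock: 10.62
position: [0.4598, 0.3024, 0.0952]
ee_rot: [0.769, 0.639, 0.0, 0.0]
ft_force: [-0.3, 0.5, -0.8]
grip_width: 0.093
grasp_force: 58.9
```

```bash
python3 -c "
from h import *
plan(.459,.2994,.0945,79.3)"
```

```text
t 10.62 pos [0.4598 0.3024 0.0952] yaw 79.4 tilt [0.0002 0.0003] F [-0.3  0.5 -0.8] w 0.093 g 58.9
frac [-0.021 -0.001  0.005] spin 0.003
```

>>> carry_out([
  [0, 0, 0.005, 0, -1],
  [0, 0, 0.01, 0, -1],
  [0, 0, 0.01, 0, -1],
])

```text
clock: 11.0
position: [0.4598, 0.3024, 0.0942]
ee_rot: [0.769, 0.639, 0.0, 0.0]
ft_force: [-2.7, -1.8, 6.0]
grip_width: 0.097
grasp_force: 60.0
```

>>> carry_out([
  [0, 0, 0.005, 0, -1],
  [0, 0, 0.01, 0, -1],
  [0, 0, 0.01, 0, -1],
])

```text
clock: 11.38
position: [0.4601, 0.3024, 0.0942]
ee_rot: [0.769, 0.639, 0.0, 0.001]
ft_force: [-6.4, -7.6, 22.8]
grip_width: 0.098
grasp_force: 62.6
```

On the floor (force is rising). Release and rise.

>>> carry_out([
  [0, 0, -0.01, 0, -1],
  [0, 0, -0.01, 0, -0.3],
  [0, 0, -0.01, 0, -0.3],
  [0, 0, -0.01, 0, -0.3],
  [0, 0, -0.01, 0, -0.3],
  [0, 0, -0.15, 0, -0.3],
  [0, 0, -0.4, 0, -0.1],
  [0, 0, -0.8, 0, 0],
  [0, 0, -1, 0, 0],
  [0, 0, -1, 0, 0],
])

```text
clock: 12.62
position: [0.4604, 0.3035, 0.2459]
ee_rot: [0.769, 0.639, 0.003, 0.001]
ft_force: [0.1, -0.0, -0.7]
grip_width: 0.498
grasp_force: 0.0
```

```bash
python3 - <<'E'
from h import *
c=camera("scene"); face(.078,.1,-.013,.05,.065,c)
u,v,W=rackfit(c); m=(W[:,2]>.095)&(W[:,2]<.12)&(abs(u+.017)<.014)&(abs(v)<.08); print("top z",np.percentile(W[m,2],[50,90]),rect(W[m]))
for n in ["scene","top"]:
    c=camera(n); W=pts(c); m=(np.hypot(W[...,0]-.597,W[...,1]+.011)<.09)&(W[...,2]>.155)&(W[...,2]<.18); print(n,m.sum(),rect(W[m]))
plan(.5963,-.011,.255,61)
E
```

```text
n 68 yaw err deg(world) 0.03 lean deg 1.73 u mid -0.0128
 z 0.078 v [-0.0583  0.0608]
 z 0.084 v [-0.0552  0.0564]
 z 0.089 v [-0.0563  0.0533]
 z 0.094 v [-0.0578  0.0601]
posts v [-0.0684  0.0642] u [-0.0289 -0.0079]
top z [0.1039278  0.10898522] (array([0.4595, 0.2977]), array([0.1256, 0.0155], dtype=float32), 80.2)
scene 248 (array([ 0.5961, -0.0105]), array([0.1212, 0.0139], dtype=float32), 61.7)
top 248 (array([ 0.5964, -0.0104]), array([0.1201, 0.0103], dtype=float32), 60.9)
t 12.78 pos [0.4594 0.3021 0.2419] yaw 79.41 tilt [-0.0005 -0.0002] F [ 0.2 -0.3  0.3] w 0.5 g 0.0
frac [-1.884  1.281 -0.087] spin 0.614
```

The low block is home. On to the tall block.

>>> carry_out([
  [-0.25, 0.17, -0.08, 0, 0.2],
  [-0.5, 0.34, -0.08, 0.2, 0.2],
  [-0.75, 0.51, -0.08, 0.4, 0.2],
  [-0.94, 0.64, -0.08, 0.61, 0.2],
  [-0.94, 0.64, -0.08, 0.61, 0.2],
  [-0.94, 0.64, -0.08, 0.61, 0.2],
])

```text
clock: 13.52
position: [0.5274, 0.1468, 0.2534]
ee_rot: [0.861, 0.509, -0.001, -0.0]
ft_force: [-0.2, 0.6, -1.2]
grip_width: 0.604
grasp_force: 0.0
```

```bash
python3 -c "
from h import *
plan(.5963,-.0107,.22,61)"
```

```text
t 13.53 pos [0.5274 0.1468 0.2534] yaw 61.21 tilt [-0.0004 -0.0014] F [-0.2  0.6 -1.2] w 0.604 g 0.0
frac [-0.699  0.909  0.222] spin 0.007
```

>>> carry_out([
  [-0.2, 0.25, 0, 0, 0.2],
  [-0.4, 0.5, 0, 0, 0.2],
  [-0.55, 0.75, 0, 0, 0.2],
  [-0.7, 0.91, 0, 0.007, 0.2],
  [-0.7, 0.91, 0.1, 0.007, 0.2],
  [-0.7, 0.91, 0.1, 0.007, 0.2],
  [-0.7, 0.91, 0.1, 0.007, 0.2],
])

```text
clock: 14.4
position: [0.5965, -0.0099, 0.2393]
ee_rot: [0.861, 0.508, 0.0, -0.0]
ft_force: [0.3, -0.8, 0.1]
grip_width: 0.601
grasp_force: 0.0
```

```bash
python3 -c "
from h import *
plan(.5963,-.0107,.157,61)"
```

```text
t 14.4 pos [ 0.5965 -0.0099  0.2393] yaw 61.06 tilt [ 0.0004 -0.0002] F [ 0.3 -0.8  0.1] w 0.601 g 0.0
frac [-0.006  0.002  0.549] spin 0.002
```

>>> carry_out([
  [0, 0, 0.2, 0, 0.2],
  [0, 0, 0.4, 0, 0.2],
  [0, 0, 0.55, 0, 0.2],
  [0, 0, 0.55, 0, 0.2],
  [0, 0, 0.55, 0, 0.2],
  [0, 0, 0.55, 0, -1],
  [0, 0, 0.55, 0, -1],
  [0, 0, 0.55, 0, -1],
  [0, 0, 0.55, 0, -1],
  [0, 0, 0.55, 0, -1],
  [0, 0, 0.55, 0, -1],
  [0, 0, 0.55, 0, -1],
  [0, 0, 0.55, 0, -1],
], force=60)

```text
clock: 16.02
position: [0.5971, -0.0116, 0.1573]
ee_rot: [0.862, 0.507, 0.0, 0.0]
ft_force: [-1.5, 0.2, 5.4]
grip_width: 0.098
grasp_force: 59.6
```

>>> carry_out([
  [0, 0, -0.1, 0, -1],
  [0, 0, -0.25, 0, -1],
  [0, 0, -0.5, 0, -1],
  [0, 0, -0.8, 0, -1],
  [0, 0, -1, 0, -1],
  [0, 0, -1, 0, -1],
  [0, 0, -1, 0, -1],
])

```text
clock: 16.9
position: [0.5963, -0.0119, 0.3054]
ee_rot: [0.862, 0.507, -0.001, -0.0]
ft_force: [-0.7, 0.0, -3.7]
grip_width: 0.095
grasp_force: 58.7
```

```bash
python3 -c "
from h import *
plan(.4927,.2935,.36,79.4)"
```

```text
t 16.9 pos [ 0.5963 -0.0119  0.3054] yaw 60.89 tilt [-0.0009 -0.0013] F [-0.7  0.  -3.7] w 0.095 g 58.7
frac [ 1.443 -1.595 -0.363] spin -0.617
```

>>> carry_out([
  [0, 0, -0.2, 0, -1],
  [0.18, -0.2, -0.36, 0, -1],
  [0.35, -0.4, -0.36, -0.2, -1],
  [0.55, -0.6, -0.36, -0.4, -1],
  [0.72, -0.8, -0.36, -0.61, -1],
  [0.72, -0.8, -0.36, -0.61, -1],
  [0.72, -0.8, -0.36, -0.61, -1],
])

```text
clock: 17.77
position: [0.5444, 0.1401, 0.3593]
ee_rot: [0.771, 0.637, -0.001, -0.0]
ft_force: [-0.1, -0.5, -3.3]
grip_width: 0.098
grasp_force: 58.9
```

```bash
python3 -c "
from h import *
plan(.4935,.2955,.32,79.4)"
```

```text
t 17.77 pos [0.5444 0.1401 0.3593] yaw 79.13 tilt [-0.0012 -0.0015] F [-0.1 -0.5 -3.3] w 0.098 g 58.9
frac [ 0.953 -0.528  0.262] spin -0.009
```

>>> carry_out([
  [0.25, -0.14, 0, 0, -1],
  [0.5, -0.28, 0, 0, -1],
  [0.75, -0.42, 0, 0, -1],
  [0.95, -0.53, 0, -0.01, -1],
  [0.95, -0.53, 0.26, -0.01, -1],
  [0.95, -0.53, 0.26, -0.01, -1],
  [0.95, -0.53, 0.26, -0.01, -1],
])

```text
clock: 18.65
position: [0.4941, 0.2947, 0.3223]
ee_rot: [0.77, 0.638, 0.0, 0.0]
ft_force: [-0.6, -0.7, -2.2]
grip_width: 0.097
grasp_force: 58.8
```

```bash
python3 -c "
from h import *
plan(.4935,.2955,.17,79.4)
face(.175,.285,.0205,.1,.118)
c=camera('top');u,v,W=rackfit(c)
for z0,z1,a,b in [(.3,.345,0,.05),(.1,.118,0,.05)]:
  m=(W[:,2]>z0)&(W[:,2]<z1)&(u>a)&(u<b)&(abs(v)<.09); print(m.sum(),np.round(np.percentile(v[m],[1,99]),4),np.round(np.percentile(u[m],[1,99]),4))
"
```

```text
t 18.65 pos [0.4941 0.2947 0.3223] yaw 79.35 tilt [-0.0001  0.0003] F [-0.6 -0.7 -2.2] w 0.097 g 58.8
frac [ 0.004 -0.005  1.015] spin -0.002
n 526 yaw err deg(world) -0.05 lean deg 0.4 u mid 0.0221
 z 0.175 v [-0.059   0.0626]
 z 0.202 v [-0.0573  0.0593]
 z 0.23 v [-0.0587  0.0597]
 z 0.257 v [-0.0571  0.0601]
posts v [-0.0696  0.0682] u [0.0042 0.0311]
204 [-0.058  -0.0051] [0.0141 0.0352]
66 [-0.0701 -0.0488] [0.0034 0.0306]
```

>>> carry_out([
  [-0.01, 0, 0.12, 0, -1],
  [-0.01, 0, 0.25, 0, -1],
  [-0.01, 0, 0.36, 0, -1],
  [-0.01, 0, 0.41, 0, -1],
  [-0.01, 0, 0.46, 0, -1],
  [-0.01, 0, 0.51, 0, -1],
  [-0.01, 0, 0.56, 0, -1],
  [-0.01, 0, 0.56, 0, -1],
])

```text
clock: 19.75
position: [0.4927, 0.2942, 0.237]
ee_rot: [0.769, 0.639, -0.0, -0.0]
ft_force: [0.2, 0.3, -2.0]
grip_width: 0.095
grasp_force: 58.9
```

```bash
python3 -c "
from h import *
plan(.4935,.2955,.159,79.4)
face(.12,.2,.0205,.08,.1)"
```

```text
t 19.75 pos [0.4927 0.2942 0.237 ] yaw 79.49 tilt [-0.0005 -0.0005] F [ 0.2  0.3 -2. ] w 0.095 g 58.9
frac [0.01  0.004 0.52 ] spin 0.003
n 341 yaw err deg(world) 0.26 lean deg 0.32 u mid 0.0206
 z 0.12 v [-0.0588  0.0597]
 z 0.14 v [-0.0553  0.0607]
 z 0.16 v [-0.0577  0.0592]
 z 0.18 v [-0.0585  0.0591]
posts v [-0.0682  0.0647] u [0.0083 0.0288]
```

Inside the guides with no contact. Lowering on.

>>> carry_out([
  [0, 0, 0.06, 0, -1],
  [0, 0, 0.12, 0, -1],
  [0, 0, 0.18, 0, -1],
  [0, 0, 0.24, 0, -1],
  [0, 0, 0.3, 0, -1],
  [0, 0, 0.36, 0, -1],
  [0, 0, 0.42, 0, -1],
  [0, 0, 0.46, 0, -1],
  [0, 0, 0.49, 0, -1],
  [0, 0, 0.505, 0, -1],
  [0, 0, 0.515, 0, -1],
  [0, 0, 0.515, 0, -1],
])

```text
clock: 21.3
position: [0.4929, 0.2944, 0.1604]
ee_rot: [0.769, 0.639, 0.0, 0.0]
ft_force: [-0.4, -0.9, -2.1]
grip_width: 0.098
grasp_force: 59.1
```

>>> carry_out([
  [0, 0, 0.005, 0, -1],
  [0, 0, 0.01, 0, -1],
  [0, 0, 0.01, 0, -1],
])

```text
clock: 21.68
position: [0.4931, 0.2944, 0.1593]
ee_rot: [0.769, 0.639, 0.0, 0.0]
ft_force: [-1.7, -1.0, 4.2]
grip_width: 0.098
grasp_force: 60.0
```

>>> carry_out([
  [0, 0, 0.006, 0, -1],
  [0, 0, 0.006, 0, -1],
  [0, 0, 0, 0, -0.3],
  [0, 0, 0, 0, -0.3],
  [0, 0, 0, 0, -0.3],
  [0, 0, 0, 0, -0.3],
  [0, 0, -0.15, 0, -0.3],
  [0, 0, -0.4, 0, -0.1],
  [0, 0, -0.8, 0, 0],
  [0, 0, -1, 0, 0],
  [0, 0, -1, 0, 0],
  [0, 0, -1, 0, 0],
])

```text
clock: 23.18
position: [0.4927, 0.2941, 0.3079]
ee_rot: [0.769, 0.639, -0.001, 0.0]
ft_force: [0.2, 0.1, 0.5]
grip_width: 0.502
grasp_force: 0.0
```

```bash
python3 - <<'E'
from h import *
c=camera("scene"); save(c,"scene2.png"); face(.12,.165,.0205,.08,.1,c)
u,v,W=rackfit(c)
for z0,z1,uc in [(.095,.12,-.017),(.155,.185,.017)]:
    m=(W[:,2]>z0)&(W[:,2]<z1)&(abs(u-uc)<.007)&(abs(v)<.065); print("top z",m.sum(),np.percentile(W[m,2],[50,90,99]),rect(W[m]))
plan(.49,.29,.31,79)
E
python3 -c "
import cv2; i=cv2.imread('pics/scene2.png')[80:200,270:450]; cv2.imwrite('pics/crop2.png',cv2.resize(i,None,fx=4,fy=4,interpolation=2))"
```

```text
n 178 yaw err deg(world) -0.06 lean deg -0.85 u mid 0.0216
 z 0.12 v [-0.0576  0.0573]
 z 0.131 v [-0.0583  0.0614]
 z 0.143 v [-0.0593  0.0572]
 z 0.154 v [-0.0585  0.0579]
posts v [-0.0676  0.0624] u [0.0073 0.0276]
top z 39 [0.10325526 0.10929551 0.11019902] (array([0.4516, 0.2579]), array([0.0359, 0.0131], dtype=float32), 78.1)
top z 183 [0.16824356 0.17293908 0.17545774] (array([0.4935, 0.2937]), array([0.12  , 0.0134], dtype=float32), 78.4)
t 23.23 pos [0.4926 0.294  0.3076] yaw 79.49 tilt [-0.0012 -0.0012] F [-0.1  0.6 -0.6] w 0.501 g 0.0
frac [-0.029 -0.012 -0.016] spin 0.016
```

View pics/crop2.png

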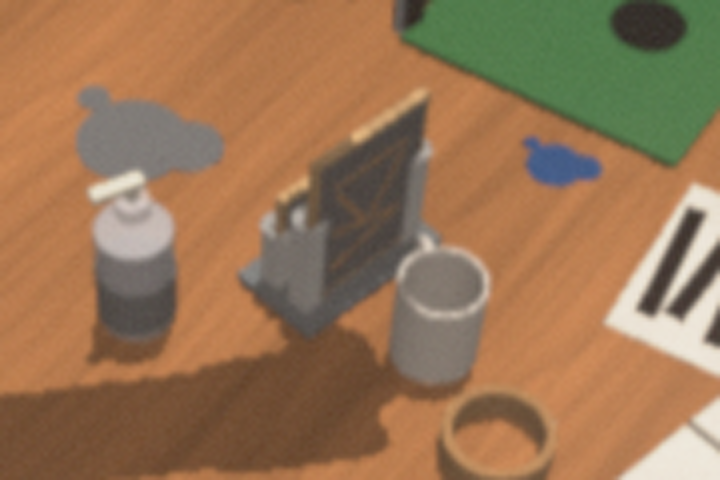

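The crop shows both blocks seated: the tall one near (365,185) and the low one behind it near (295,200). The mug and bottle have not moved, and the gripper is clear.

```bash
python3 -c "
from h import *
print(ticket.hand_in())"
```

```text
the job is handed in; nothing more can be done
None
```

I lowered both blocks home into their own lanes, released them clear of the gripper, and handed the job in at about 23 s on the robot's clock; the hand-in gave no verdict.

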